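Sort salvaged capacitors into their sample trays

TASK

Pick the four black can capacitors out of the salvaged parts on the repair bench and stand each one upright in the empty half of the white tray whose glued-in sample has the same thickness and height. Set them down gently, do not drop or throw them in, and leave the copper choke ring and the aluminium heat sink where they lie.

Things in the scene. Friction and masses are not known exactly. Their poses are not given: they have to be found in the camera images.
- cap_thick_tall: loose thick, tall electrolytic capacitor standing upright on the bench: a plain black cylinder 40 mm in diameter and 64 mm high with a bright metal disc on top that bears a cross-shaped score; under 160 g. Origin at the centre of its underside, z up along the cylinder
- cap_thick_short: loose thick, short electrolytic capacitor standing upright on the bench: a plain black cylinder 40 mm in diameter and 36 mm high with a bright metal disc on top that bears a cross-shaped score; under 160 g. Origin at the centre of its underside, z up along the cylinder
- cap_slim_tall: loose slim, tall electrolytic capacitor standing upright on the bench: a plain black cylinder 24 mm in diameter and 64 mm high with a bright metal disc on top that bears a cross-shaped score; under 160 g. Origin at the centre of its underside, z up along the cylinder
- cap_slim_short: loose slim, short electrolytic capacitor standing upright on the bench: a plain black cylinder 24 mm in diameter and 36 mm high with a bright metal disc on top that bears a cross-shaped score; under 160 g. Origin at the centre of its underside, z up along the cylinder
- tray_thick_tall: fixed white tray 130 (its x) by 74 mm (y); floor 3 mm thick, rim and mid divider (x = 0) 10 mm high, 3 mm thick. +x half: fixed sample capacitor, 40 mm diameter, 64 mm high, at x = +32 mm. -x half: empty, 60 by 68 mm inside, floor centre at x = -32, y = 0, z = +3 mm. Origin: centre of underside, z up. One of four in a row; either end may face the robot, within 15 degrees of world x
- tray_thick_short: fixed white tray 130 (its x) by 74 mm (y); floor 3 mm thick, rim and mid divider (x = 0) 10 mm high, 3 mm thick. +x half: fixed sample capacitor, 40 mm diameter, 36 mm high, at x = +32 mm. -x half: empty, 60 by 68 mm inside, floor centre at x = -32, y = 0, z = +3 mm. Origin: centre of underside, z up. One of four in a row; either end may face the robot, within 15 degrees of world x
- tray_slim_tall: fixed white tray 130 (its x) by 74 mm (y); floor 3 mm thick, rim and mid divider (x = 0) 10 mm high, 3 mm thick. +x half: fixed sample capacitor, 24 mm diameter, 64 mm high, at x = +32 mm. -x half: empty, 60 by 68 mm inside, floor centre at x = -32, y = 0, z = +3 mm. Origin: centre of underside, z up. One of four in a row; either end may face the robot, within 15 degrees of world x
- tray_slim_short: fixed white tray 130 (its x) by 74 mm (y); floor 3 mm thick, rim and mid divider (x = 0) 10 mm high, 3 mm thick. +x half: fixed sample capacitor, 24 mm diameter, 36 mm high, at x = +32 mm. -x half: empty, 60 by 68 mm inside, floor centre at x = -32, y = 0, z = +3 mm. Origin: centre of underside, z up. One of four in a row; either end may face the robot, within 15 degrees of world x
- choke: loose copper-coloured ring-shaped coil, 46 mm outer diameter, 22 mm hole, 19 mm high, lying flat; to be left alone. Origin at the centre of its underside
- heatsink: loose bare aluminium heat sink, 46 by 40 mm, 30 mm high, six upright fins along its y; to be left alone. Origin at the centre of its underside. Like the choke it lies among the capacitors, as do unlisted parts up to 50 mm wide and 40 mm high; 25 mm or more is free around each capacitor, and nothing near capacitors and trays is taller than 70 mm

How it is judged:
By the outcome, as a careful person would: the job done as asked, in the order asked, and still so for the second after the job is handed in, with the robot touching nothing.
It also fails if it takes over 106 s, if anything falls off the work surface, if the arm or the gripper's body presses on something with over 40 N, if the wrist force passes 120 N, or if a joint passes its speed limit or range.

ROBOT

A 6-joint arm with a two-finger parallel gripper is mounted at the origin on the work surface. World frame = base frame: x ahead of the robot, y to its left, z up, the work surface at z = 0. Lengths are in m, angles in rad, forces in N, time in s.
With the tool pointing down it reaches from about 0.35 to 0.85 m from the base axis. Payload 8.1 kg.
Tool frame: the origin (TCP) lies on the centre line of the jaws, within the pads' length; the fingertips stand 22 mm ahead of it and the grasp point (between the pads) lies 3 mm ahead of it; z points along the fingers, y is the line along which they close (so a half turn about z gives the same grasp; the last joint's range is limited). The gripper opens to 93 mm and grips with 3 to 60 N. Pads are 15 mm wide; open, the fingers measure 128 mm over their backs; the gripper's body (75 mm by 188 mm) begins 65 mm behind the grasp point.
Start: joints at [1.228, 0.13, 1.488, -0, 1.523, -0.085], TCP at [0.153, 0.58, 0.215] pointing down, gripper open.
Joint ranges: [-2.96, 2.96], [-0.89, 2.26], [0.02, 2.5], [-1.34, 4.48], [0, 2.73], [-2.66, 2.66]. Speed limits (rad/s): [2.39, 2.39, 2.79, 3.14, 3.14, 3.14].

INTERFACE

Orientations are given as [roll, pitch, yaw] about the fixed x, y, z axes, in that order (R = Rz(yaw) Ry(pitch) Rx(roll)).
In Python, from plant import manip, vision, order, get_time, get_joints, get_qd, get_effort, get_eef_pos, get_orientation, get_contact_force, get_ft_torque, get_grip_width, get_grasp_force gives the robot as it stands. The module is installed in compiled form; this text tells all that it offers. Calls block until the motion is done:
- manip.goto(position, orientation): joint-space move of the TCP to a pose.
- manip.move_linear(position, feed=0.15, attitude=None): straight line of the TCP; attitude=None keeps the orientation; feed is the mean speed in m/s.
- manip.set_joints(angles): joint-space move.
- manip.set_gripper(opening, force=None): opening from 0.0 (shut) to 1.0 (fully open); force is the grip in N (None keeps the last); returns when the fingers have stopped.
- manip.sleep(seconds).
- manip.inverse_kinematics(position, orientation): joint angles nearest the present ones, or None.
- vision.capture(name): name is "scene" or "top" or "wrist"; returns the picture (400x640x3 uint8, red, green, blue); there is no depth.
- vision.camera_params(name): a dict with "intrinsics" (3x3 intrinsics, pixels), "eye" and "rotation" of the camera in the world. Camera axes: x right, y down, z forward; pixel columns grow to the right and rows downward; lengths in m; the calibration is good to about 2 mm. A picture is of the moment at which its call begins: read the wrist's pose just before it. camera_params takes no time and is no camera call; for the wrist camera it gives the pose at the moment of the call.
A pose or a line that the arm cannot do raises manip.IKError and nothing moves.
- order.sign_off(): hands the job in; it is judged then, once.
Readings, each from a call of its own:
- get_time(): time.
- get_joints(): joint angles.
- get_qd(): joint speeds.
- get_effort(): joint torques, N m.
- get_eef_pos(): TCP position.
- get_orientation(): TCP orientation.
- get_contact_force(): force on the tool from outside, world axes, zero at the start.
- get_ft_torque(): the same for the moment, N m.
- get_grip_width(): opening from 0.0 (shut) to 1.0 (fully open).
- get_grasp_force(): force on a finger pad.
Only numpy, scipy, OpenCV 4.12 (cv2) and the standard library are available. Lean on these libraries where they do the work, as an engineer would, in place of code of your own. Each camera call takes 0.05 s, during which the arm holds its last target. There are 200 camera calls.

## Working session

There is one attempt and no reset: what is moved stays moved. The work goes in short steps, each a Python script; the robot and the scene stay as the last script left them, time stands still between calls to the robot, and variables do not carry over. Pictures are saved under pics/ and viewed, at most 14 in all, crops included, and the job is handed in when it is done.

```bash
mkdir -p pics; python3 - <<'E'
from plant import *
import cv2,numpy as np
for n in("scene","top","wrist"):
    p=vision.camera_params(n);im=vision.capture(n)
    cv2.imwrite(f"pics/{n}0.png",im[:,:,::-1]);print(n,{k:np.round(v,3).tolist() for k,v in p.items()})
print(get_time(),get_eef_pos(),get_orientation())
E
```

```text
scene {'intrinsics': [[458.369, 0.0, 315.693], [0.0, 458.369, 197.742], [0.0, 0.0, 1.0]], 'eye': [1.332, 0.24, 0.587], 'rotation': [-2.12, -0.009, 1.843]}
top {'intrinsics': [[435.992, 0.0, 322.597], [0.0, 435.992, 200.62], [0.0, 0.0, 1.0]], 'eye': [0.35, -0.018, 1.217], 'rotation': [-3.016, 0.002, -1.558]}
wrist {'intrinsics': [[325.496, 0.0, 320.516], [0.0, 325.496, 198.355], [0.0, 0.0, 1.0]], 'eye': [0.084, 0.599, 0.384], 'rotation': [2.882, 0.003, 1.313]}
0.15 [0.15281204 0.57975156 0.21401681] [-3.14016161e+00 -9.83521343e-05  2.88376939e+00]
```

View pics/top0.png

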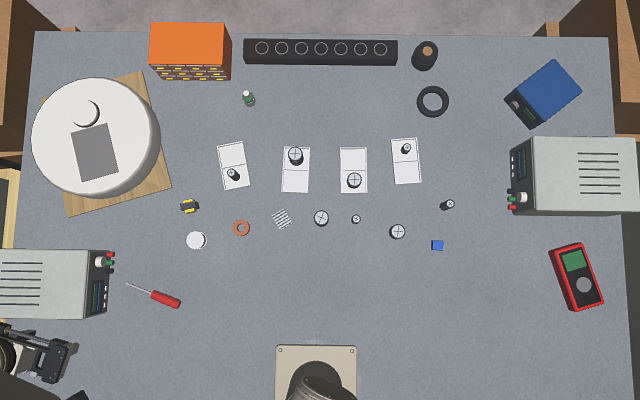

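View pics/scene0.png

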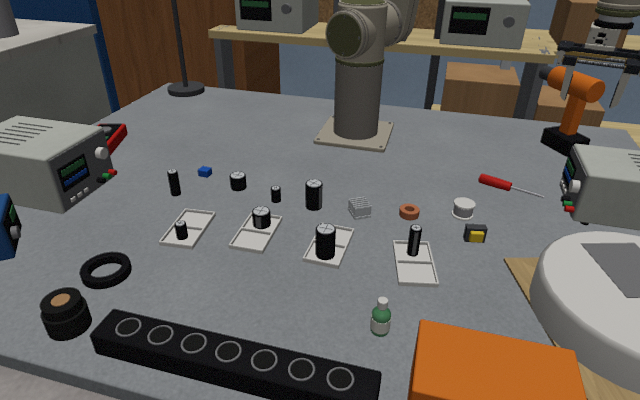

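The top view shows four trays at (233,165), (296,170), (353,170) and (406,160). The loose caps are at (321,217) thick tall, (356,219) slim short, (397,231) thick short and (447,204) slim tall, and the scene view agrees on their heights. From left to right the tray samples are slim tall, thick tall, thick short and slim short. Next I'll take two wrist views to measure them precisely.

```bash
python3 - <<'E'
from plant import *
import cv2,numpy as np,json
P={}
for i,(x,y) in enumerate([(0.42,0.02),(0.46,-0.13)]):
    manip.goto([x,y,0.36],[np.pi,0,np.pi]);manip.sleep(.3)
    p=vision.camera_params("wrist");im=vision.capture("wrist")
    cv2.imwrite(f"pics/w{i}.png",im[:,:,::-1]);P[f"w{i}"]={k:np.array(v).tolist() for k,v in p.items()}
    print(get_time(),get_joints(),p["eye"],p["rotation"])
for n,f in(("top","top0"),("scene","scene0")):P[f]={k:np.array(v).tolist() for k,v in vision.camera_params(n).items()}
json.dump(P,open("cams.json","w"))
E
```

```text
2.775 [-7.39690810e-02 -3.70748329e-01  1.68825828e+00  2.56265056e-05
  1.82427541e+00 -1.64522533e+00] [0.34873889 0.0210194  0.53017063] [2.88276729e+00 9.70262312e-04 1.57129851e+00]
3.7917 [-3.81101783e-01 -2.13991362e-01  1.56100308e+00  9.90541606e-05
  1.79399947e+00 -1.95334830e+00] [ 0.38866375 -0.12834242  0.53054932] [2.88186701e+00 1.16393817e-03 1.57236680e+00]
```

View pics/w0.png

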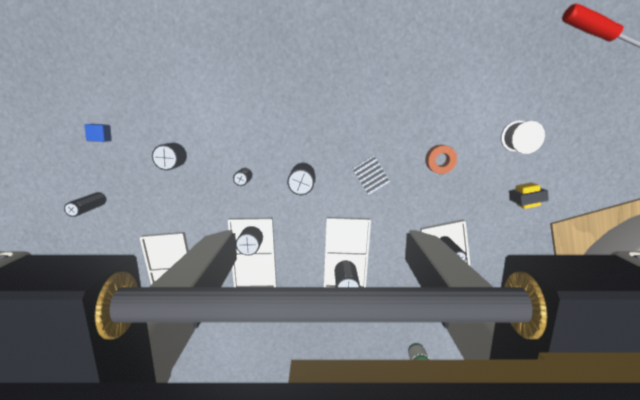

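View pics/w1.png

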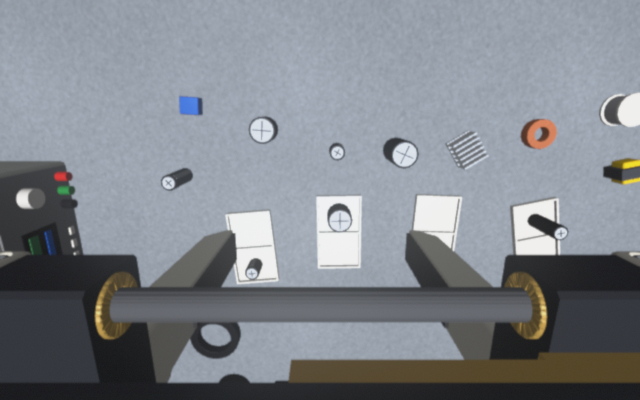

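Both wrist views show all the loose caps: in w1 they are at (404,153), (338,152), (262,129) and (170,181). The fingers hide parts of the trays, so I'll move further out for two clean views.

```bash
python3 - <<'E'
from plant import *
import cv2,numpy as np,json
P=json.load(open("cams.json"))
for i,(x,y) in [(2,(0.56,-0.09)),(3,(0.56,0.05))]:
    manip.goto([x,y,0.36],[np.pi,0,np.pi]);manip.sleep(.3)
    p=vision.camera_params("wrist");im=vision.capture("wrist")
    cv2.imwrite(f"pics/w{i}.png",im[:,:,::-1]);P[f"w{i}"]={k:np.array(v).tolist() for k,v in p.items()}
    g=im.min(2);n,l,s,c=cv2.connectedComponentsWithStats((g>190).astype(np.uint8))
    print(get_time(),[(s[k].tolist(),np.round(c[k],1).tolist()) for k in range(1,n) if s[k][4]>30])
json.dump(P,open("cams.json","w"))
a=[cv2.imread(f"pics/w{i}.png")[20:290] for i in(2,3)]
cv2.imwrite("pics/w23.png",np.vstack(a))
E
```

```text
4.65 [([607, 16, 33, 37, 974], [623.9, 34.3]), ([590, 22, 20, 35, 105], [596.5, 40.6]), ([220, 46, 11, 24, 165], [225.3, 57.4]), ([231, 47, 12, 23, 168], [236.2, 58.6]), ([431, 65, 23, 17, 68], [442.1, 72.6]), ([369, 68, 24, 25, 371], [380.8, 80.1]), ([437, 70, 19, 14, 54], [445.8, 76.6]), ([439, 75, 20, 14, 48], [448.2, 81.5]), ([306, 77, 11, 12, 64], [310.9, 82.5]), ([442, 80, 19, 13, 41], [450.6, 86.3]), ([444, 85, 19, 13, 35], [453.0, 91.0]), ([127, 107, 11, 12, 59], [131.9, 112.7]), ([292, 134, 48, 80, 2961], [315.8, 176.4]), ([391, 134, 54, 80, 2628], [415.1, 165.0]), ([499, 136, 50, 86, 2707], [521.5, 180.9]), ([305, 148, 21, 21, 279], [315.2, 157.6]), ([197, 151, 57, 81, 2976], [226.2, 187.8]), ([542, 162, 11, 11, 57], [546.8, 167.0]), ([415, 193, 21, 21, 273], [425.0, 203.2])]
5.6167 [([496, 16, 46, 41, 1103], [522.2, 34.6]), ([121, 47, 9, 10, 78], [125.4, 52.0]), ([132, 47, 11, 23, 156], [136.9, 58.6]), ([121, 58, 11, 12, 75], [126.4, 63.2]), ([338, 66, 24, 16, 95], [349.4, 73.5]), ([266, 68, 24, 25, 360], [277.2, 80.0]), ([341, 70, 33, 32, 522], [357.0, 85.6]), ([209, 77, 10, 12, 59], [213.7, 82.5]), ([203, 135, 53, 80, 2729], [231.5, 177.4]), ([307, 134, 49, 80, 2868], [330.5, 166.4]), ([411, 137, 55, 85, 2858], [436.8, 180.5]), ([213, 148, 20, 10, 132], [222.1, 152.8]), ([110, 152, 61, 80, 2809], [141.8, 187.1]), ([213, 159, 11, 10, 65], [218.3, 163.1]), ([224, 159, 10, 10, 67], [228.2, 162.5]), ([596, 166, 44, 88, 2544], [621.8, 218.9]), ([321, 193, 10, 10, 67], [326.0, 198.3]), ([332, 194, 10, 10, 70], [335.8, 198.8]), ([321, 204, 9, 10, 64], [325.5, 208.2]), ([331, 205, 11, 9, 65], [335.5, 208.3])]
```

View pics/w23.png

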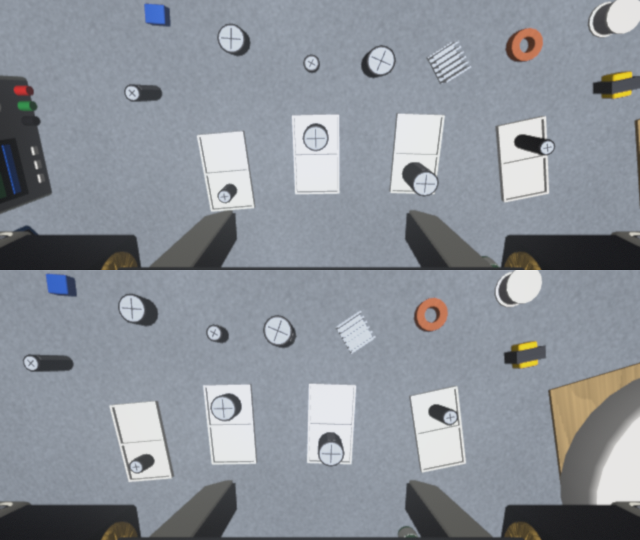

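All the caps and all four trays are clear of the fingers in both views. In w2 the trays are at about (226,190), (316,173), (417,173) and (524,180), with the row offset added. Now I'll triangulate.

```bash
cat > meas.py <<'E'
import cv2,numpy as np,json
from scipy.spatial.transform import Rotation as R
P=json.load(open("cams.json"))
def ray(n,uv):
    p=P[n];rot=np.array(p["rotation"]);M=rot if rot.ndim==2 else R.from_euler("xyz",rot).as_matrix()
    h=np.c_[np.atleast_2d(uv),np.ones(len(np.atleast_2d(uv)))]
    return np.array(p["eye"]),(M@np.linalg.inv(p["intrinsics"])@h.T).T
def plane(n,uv,z):
    e,d=ray(n,uv);return (e+d*((z-e[2])/d[:,2])[:,None])[:,:2]
def tri(obs):
    A=np.zeros((3,3));b=np.zeros(3)
    for n,uv in obs:
        e,d=ray(n,uv);d=d[0]/np.linalg.norm(d[0]);Q=np.eye(3)-np.outer(d,d);A+=Q;b+=Q@e
    X=np.linalg.solve(A,b)
    res=[np.linalg.norm(np.cross(X-e,d[0]/np.linalg.norm(d[0]))) for e,d in(ray(n,u) for n,u in obs)]
    return X,max(res)
def mask(n,t):return (cv2.imread(f"pics/{n}.png").min(2)>t).astype(np.uint8)
def disc(n,uv,r):
    m=mask(n,170);w=np.zeros_like(m);cv2.circle(w,(int(uv[0]),int(uv[1])),r,1,-1)
    x,y,W,H=cv2.boundingRect(m*w);return (x+(W-1)/2,y+(H-1)/2),(W,H)
def tray(n,uv):
    _,l,s,c=cv2.connectedComponentsWithStats(mask(n,190))
    k=min((k for k in range(1,len(s)) if s[k][4]>1500),key=lambda k:np.hypot(*(c[k]-uv)))
    ct=max(cv2.findContours((l==k).astype(np.uint8),0,1)[0],key=len)[:,0].astype(float)
    (cx,cy),(w,h),a=cv2.minAreaRect((plane(n,ct,.01)*1000).astype(np.float32))
    if w<h:w,h,a=h,w,a+90
    return np.array([cx,cy])/1000,(w,h),(a+90)%180-90
CAPS={"thick_tall":((381,80),(278,80),16),"thick_short":((231,58),(132,58),16),"slim_tall":((132,113),(30,113),9),"slim_short":((311,83),(214,83),9)}
SAMP={"thick_tall":((425,203),(331,203)),"thick_short":((315,157),(223,158)),"slim_tall":((547,167),(450,167)),"slim_short":((224,217),(136,217))}
TR={"thick_tall":((415,165),(330,166)),"thick_short":((316,176),(231,177)),"slim_tall":((521,181),(437,180)),"slim_short":((226,188),(142,187))}
def caps():
    return {k:tri([(n,disc(n,u,r)[0]) for n,u in(("w2",a),("w3",b))]) for k,(a,b,r) in CAPS.items()}
def trays():
    return {k:[tray(n,u) for n,u in(("w2",v[0]),("w3",v[1]))] for k,v in TR.items()}
if __name__=="__main__":
    for k,(X,e) in caps().items():print(k,X.round(4),round(e,4),[disc(n,u,CAPS[k][2])[1] for n,u in zip(("w2","w3"),CAPS[k])])
    for k,v in SAMP.items():print("sample",k,tri([("w2",v[0]),("w3",v[1])])[0].round(4))
    for k,v in trays().items():print(k,[(c.round(4).tolist(),np.round(s).tolist(),round(a,1)) for c,s,a in v])
E
python3 meas.py
```

```text
thick_tall [ 0.4473 -0.0089  0.0633] 0.0 [(24, 26), (24, 26)]
thick_short [ 0.4145 -0.2173  0.0357] 0.0 [(24, 25), (24, 25)]
slim_tall [ 0.489  -0.352   0.0651] 0.0002 [(12, 12), (12, 13)]
slim_short [ 0.4475 -0.1039  0.0374] 0.0 [(11, 12), (12, 12)]
sample thick_tall [0.619  0.0646 0.0659]
sample thick_short [ 0.5551 -0.0987  0.0376]
sample slim_tall [0.5651 0.2349 0.0672]
sample slim_short [ 0.6493 -0.2437  0.0391]
thick_tall [([0.5871, 0.0654], [131.0, 74.0], -2.0), ([0.5868, 0.0651], [129.0, 74.0], -1.9)]
thick_short [([0.5877, -0.0983], [131.0, 74.0], 1.5), ([0.5878, -0.0983], [130.0, 74.0], 1.0)]
slim_tall [([0.5966, 0.2416], [130.0, 74.0], 12.3), ([0.5967, 0.2417], [131.0, 74.0], 12.2)]
slim_short [([0.6163, -0.2467], [131.0, 74.0], 5.0), ([0.6162, -0.2468], [130.0, 74.0], 5.0)]
```

The measurements agree with the stated sizes: disc heights within 2 mm, trays 130×74 mm, and both views match to 0.3 mm. I'll place the first cap now.

```bash
cat > job.py <<'E'
from plant import *
from meas import *
PI=np.pi
def run(k):
    c=caps()[k][0];tall="tall" in k;d=.040 if "thick" in k else .024
    tc=np.mean([t[0] for t in trays()[k]],0);a=np.radians(np.mean([t[2] for t in trays()[k]]))
    u=np.array([np.cos(a),np.sin(a)]);s=tri([("w2",SAMP[k][0]),("w3",SAMP[k][1])])[0][:2]
    goal=tc-.032*u*np.sign((s-tc)@u);zg=.050 if tall else .035
    print(k,c.round(3),goal.round(4),round(get_time(),1))
    o=[PI,0,PI]
    manip.set_gripper((d+.026)/.093,25)
    manip.goto([*c[:2],.20],o)
    manip.move_linear([*c[:2],zg+.05],.25);manip.move_linear([*c[:2],zg],.08)
    manip.set_gripper(0,25);print("grip mm",get_grip_width()*93,get_grasp_force())
    manip.move_linear([*c[:2],zg+.02],.06);manip.move_linear([*c[:2],.22],.2)
    print("held",get_grip_width()*93,get_grasp_force())
    o=[PI,0,PI+a]
    manip.goto([*goal,.22],o);manip.move_linear([*goal,zg+.03],.2);manip.move_linear([*goal,zg+.006],.04)
    manip.sleep(.3);f0=get_contact_force()[2]
    for z in np.arange(zg+.005,zg+.0005,-.0005):
        manip.move_linear([*goal,z],.02)
        f=get_contact_force()[2]-f0
        if abs(f)>2:break
    print("down dz",(z-zg)*1000,f)
    manip.set_gripper((d+.014)/.093);manip.sleep(.2)
    manip.move_linear([*goal,zg+.04],.06);manip.move_linear([*goal,.20],.25)
    print("t",get_time())
E
python3 -c "
from job import *
run('thick_tall')
cv2.imwrite('pics/t1.png',vision.capture('scene')[150:320,100:500,::-1].repeat(2,0).repeat(2,1))"
```

```text
thick_tall [ 0.447 -0.009  0.063] [0.555  0.0663] 5.6
grip mm 39.01951133227738 24.999725818634033
held 39.26458783602388 24.997045397758484
down dz 2.9999999999999956 2.2489916985829312
t 16.1667
```

View pics/t1.png

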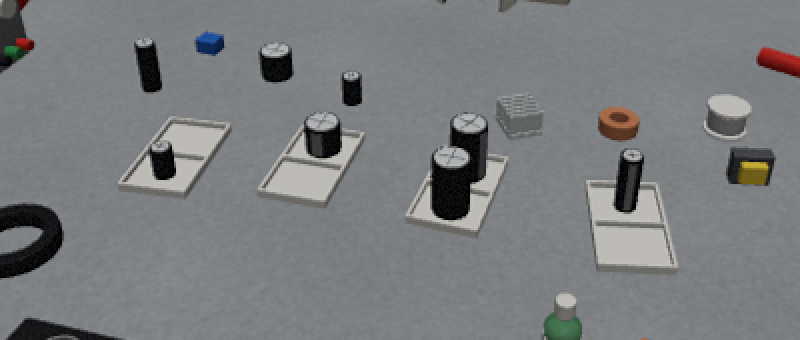

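The thick tall cap stands upright behind its sample at about (468,145) in the crop. It touched down at exactly 3 mm, the tray floor height, so I'll continue with the rest.

```bash
python3 -c "
from job import *
for k in('slim_short','thick_short','slim_tall'):run(k)
cv2.imwrite('pics/s2.png',vision.capture('scene')[150:320,100:500,::-1].repeat(2,0).repeat(2,1))
manip.goto([.45,-.02,.36],[PI,0,PI])
manip.goto([.56,-.02,.36],[PI,0,PI]);manip.sleep(.3)
P['w4']={k:np.array(v).tolist() for k,v in vision.camera_params('wrist').items()};json.dump(P,open('cams.json','w'))
cv2.imwrite('pics/w4.png',vision.capture('wrist')[:,:,::-1]);print(get_time())"
```

```text
slim_short [ 0.448 -0.104  0.037] [ 0.5844 -0.2495] 16.2
grip mm 0.5074234793850425 0.0
held 0.4106553469843999 0.0
down dz 0.999999999999994 -0.46758920980542334
t 28.6083
thick_short [ 0.415 -0.217  0.036] [ 0.6198 -0.0976] 28.6
grip mm 0.6678565561324571 0.0
held 0.8351037210504236 0.0
down dz 0.999999999999994 0.3288711259871351
t 41.7667
slim_tall [ 0.489 -0.352  0.065] [0.6279 0.2484] 41.8
grip mm 22.901020930181286 25.00071555376053
held 23.398692688349733 24.999217987060547
down dz 2.499999999999995 4.858098734390728
t 54.1333
56.4
```

View pics/w4.png

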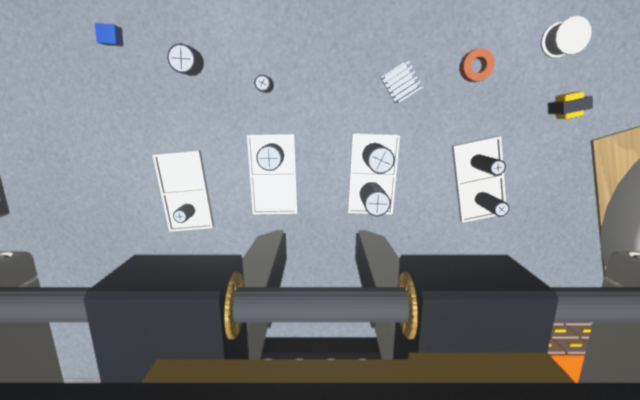

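View pics/s2.png

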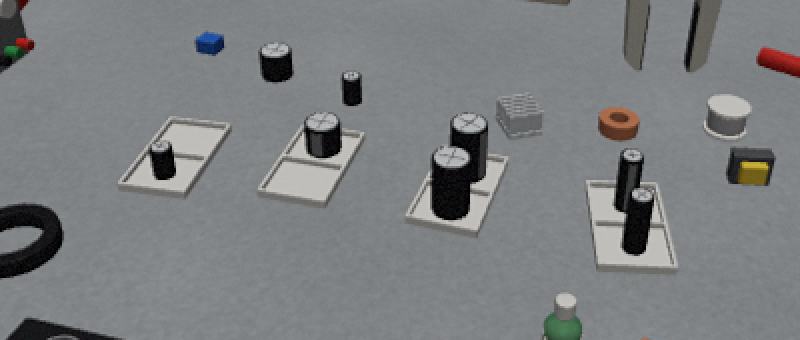

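The two tall caps are placed: thick tall at w4 (381,158) and slim tall at (500,208). Both short caps were missed: the jaws closed to 0 mm, and the caps are still at w4 (181,57) and (262,83). Before retrying, I'll find out why, with the jaws lowered around the slim short cap.

```bash
python3 -c "
from job import *
for uv,r,z in(((181,57),16,.036),((262,83),9,.036)):
    q=disc('w4',uv,r);print(q,plane('w4',q[0],z))
c=plane('w4',disc('w4',(262,83),9)[0],.036)[0]
manip.set_gripper(.050/.093,25)
manip.goto([*c,.12],[PI,0,PI]);manip.move_linear([*c,.035],.1)
print(get_eef_pos(),get_orientation(),get_joints(),get_contact_force(),get_grip_width()*93)
a=vision.capture('wrist')[:,:,::-1][150:400,100:540];b=vision.capture('scene')[120:260,200:400,::-1].repeat(2,0).repeat(2,1)
cv2.imwrite('pics/d.png',np.vstack([a,np.pad(b,((0,0),(0,40),(0,0)))]));print(get_time())"
```

```text
((180.5, 58.0), (24, 25)) [[ 0.41483234 -0.21742798]]
((261.5, 82.5), (12, 14)) [[ 0.44755171 -0.1045484 ]]
[ 0.44818815 -0.10475344  0.03570285] [-3.14118803e+00  1.07362917e-03 -3.14153906e+00] [-3.41056736e-01 -8.29200916e-02  2.04699837e+00 -2.39923389e-05
  1.17636724e+00 -1.91189724e+00] [-0.23463515  1.13584664 -0.29328615] 49.97444649862686
59.0417
```

View pics/d.png

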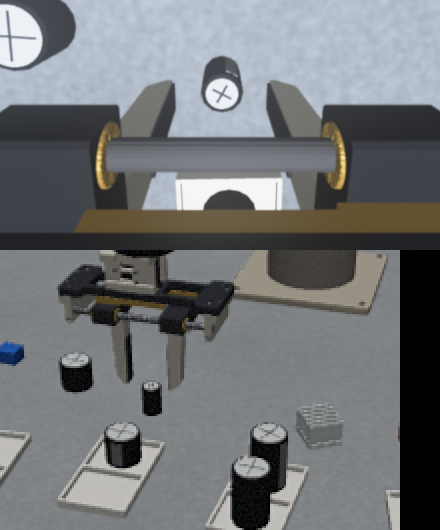

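The cap, with its disc at about (222,95) in the wrist crop, sits between the fingers, but in the scene view the tips look higher than they should. I'll compare the expected and seen fingertip pixels.

```bash
python3 -c "
from job import *
def proj(n,X):
    p=P[n];rot=np.array(p['rotation']);M=R.from_euler('xyz',rot).as_matrix()
    v=np.array(p['intrinsics'])@(M.T@(np.array(X)-p['eye']));return (v[:2]/v[2]).round(1)
P['wd']={k:np.array(v).tolist() for k,v in vision.camera_params('wrist').items()}
c=np.array([.4475,-.1045])
for z in(0,.036):
    q=proj('scene0',[*c,z]);print('cap',z,'wrist crop',proj('wd',[*c,z])-[100,150],'scene crop',(q-[200,120])*2+[0,250])
e=get_eef_pos()
for y in(-.025,.025):
  for z in(-.022,0,.02,.04):
    X=e+[0,y,z];print('tip',y,z,proj('wd',X)-[100,150],(proj('scene0',X)-[200,120])*2+[0,250])
"
```

```text
cap 0 wrist crop [220.2  71.2] scene crop [150.  411.2]
cap 0.036 wrist crop [220.   92.1] scene crop [149.  385.6]
tip -0.025 -0.022 [179.7  79.7] [129.8 398.8]
tip -0.025 0 [174.9  93.4] [128.8 383. ]
tip -0.025 0.02 [169.5 109. ] [128.  368.4]
tip -0.025 0.04 [162.6 128.7] [127.2 353.6]
tip 0.025 -0.022 [259.5  79.7] [168.8 404.8]
tip 0.025 0 [263.9  93.4] [168.4 389. ]
tip 0.025 0.02 [269. 109.] [168.  374.2]
tip 0.025 0.04 [275.4 128.8] [167.4 359.4]
```

In both views the fingertips end about level with the TCP, not 22 mm ahead of it, so the jaws closed just above the 36 mm caps. I'll retry with the TCP about 17 mm lower, checking for contact on the way down and checking the grip.

```bash
sed -i 's/else .035$/else .018/; s/manip.move_linear(\[\*c\[:2\],zg\],.08)/\n    f0=get_contact_force()[2]\n    for z in np.linspace(zg+.016,zg,5):\n        manip.move_linear([*c[:2],z],.05)\n        if get_contact_force()[2]-f0>4:raise SystemExit(f"touch {z}")/; s/\(print("grip mm".*\)/\1\n    if abs(get_grip_width()*.093-d)>.004:raise SystemExit("missed")/' job.py; sed -i 's/ zg=/ zg=/' job.py; grep -n "zg=" job.py; sed -n 12,24p job.py
python3 -c "
from job import *
e=get_eef_pos();manip.move_linear([e[0],e[1],.15],.25)
for k in('slim_short','thick_short'):run(k)
"
```

```text
8:    goal=tc-.032*u*np.sign((s-tc)@u);zg=.050 if tall else .018
    manip.goto([*c[:2],.20],o)
    manip.move_linear([*c[:2],zg+.05],.25);
    f0=get_contact_force()[2]
    for z in np.linspace(zg+.016,zg,5):
        manip.move_linear([*c[:2],z],.05)
        if get_contact_force()[2]-f0>4:raise SystemExit(f"touch {z}")
    manip.set_gripper(0,25);print("grip mm",get_grip_width()*93,get_grasp_force())
    if abs(get_grip_width()*.093-d)>.004:raise SystemExit("missed")
    manip.move_linear([*c[:2],zg+.02],.06);manip.move_linear([*c[:2],.22],.2)
    print("held",get_grip_width()*93,get_grasp_force())
    o=[PI,0,PI+a]
    manip.goto([*goal,.22],o);manip.move_linear([*goal,zg+.03],.2);manip.move_linear([*goal,zg+.006],.04)
    manip.sleep(.3);f0=get_contact_force()[2]
slim_short [ 0.448 -0.104  0.037] [ 0.5844 -0.2495] 59.6
grip mm 23.320975254536684 24.995435178279877
held 23.00470108047731 24.995016753673553
down dz 2.4999999999999987 5.055810832460695
t 71.35
thick_short [ 0.415 -0.217  0.036] [ 0.6198 -0.0976] 71.3
grip mm 39.536267842781726 25.00011920928955
held 39.20300826547306 24.99986171722412
down dz 2.4999999999999987 5.290662799415536
t 84.0333
```

```bash
python3 -c "
from job import *
manip.goto([.56,-.02,.36],[PI,0,PI]);manip.sleep(.3)
a=vision.capture('wrist')[20:270,:,::-1];b=vision.capture('scene')[130:300,100:500,::-1]
b=cv2.resize(b,(640,272));cv2.imwrite('pics/f.png',np.vstack([a,b]));print(get_time(),get_contact_force())"
```

```text
85.2083 [-0.20283551 -0.23457757  0.26088614]
```

View pics/f.png

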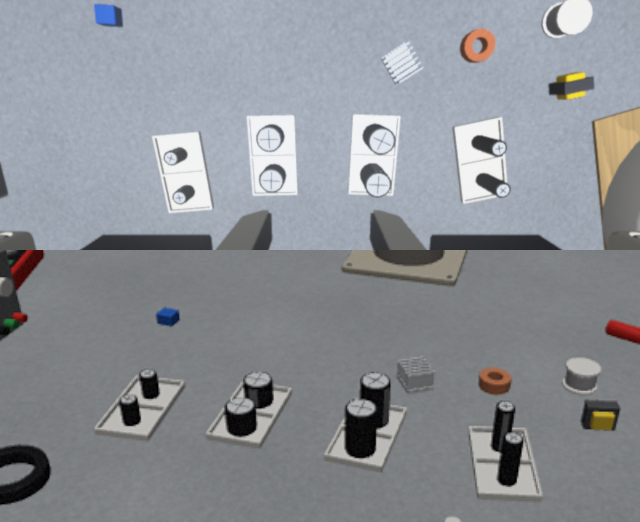

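All four caps stand upright next to their matching samples, at wrist crop (170,157), (272,177), (381,138) and (500,190). The choke and heat sink have not moved.

```bash
python3 -c "
from plant import *
print(order.sign_off())"
```

```text
the job is handed in; nothing more can be done
None
```

All four capacitors stand upright in the trays with their matching samples, the choke and heat sink were left where they lay, and the job was handed in at about 85 s; both short caps took a second grasp, because the fingertips proved about level with the TCP instead of 22 mm ahead of it.

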